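Draw the blind block out of a dry-block heater with its extractor

TASK

Take the black cover off the heater and put it down on the bench, then take the extractor (the tool with the T handle) from its rack, drop its cross-bar into the slot of the blind block that was under the cover, thread it in with a clockwise quarter turn to the stop, and draw the block straight up out of its well. Keeping it upright, set the block down gently on the floor of the steel tray and leave it standing there with the extractor still in it. Leave the block with the test tubes, the stirring rod, the beaker, the bottle and the dish where they are.

Things in the scene. Friction and masses are not known exactly. Their poses are not given: they have to be found in the camera images.
- heater: White dry-block heater, fixed: a box 160 (its x) by 260 (its y) by 90 mm high, z up; origin at the centre of its underside. Two square wells in its top, 59 mm wide and 50 mm deep (floors 40 mm above the bench), centred at its y = +50 and -50 mm. Either well may hold the blind block; the other holds the tube block.
- plug: Blind block of bare aluminium, 56 x 56 x 48 mm, about 0.25 to 0.5 kg, loose in a well, its top 2 mm below the heater's deck, sides parallel to the well's. Origin at the centre of its underside, z up. Slot in its top 28 mm long (its x) by 11 mm wide; 10 mm down (16 mm at the ramps' low ends) it opens into a chamber 28 x 28 mm, floor 26 mm below the top.
- plug_slot (a point): Middle of the slot's mouth, 48 mm above the block's underside; axes as the block's. It admits the extractor's cross-bar; turned clockwise seen from above, the bar runs under two ramps (coarse two-start quarter-turn thread) to stops 95 to 100 degrees from the slot's line; anticlockwise is blocked. Then lifting the extractor lifts the block, after about 2 mm of slack
- extractor: Upright steel rod 10 mm thick, 0.13 to 0.2 kg; origin at its lower end, z up. At that end a cross-bar 24 mm (along x) by 7 by 7 mm high. A collar 30 mm in diameter, its underside 25 mm above the origin, rests on the rack's top, and on the block's top when the bar is fully in. At the start upright in a rack slot, origin 20 mm above the bench; lifts straight out.
- extractor_grip (a point): Middle of the extractor's black T handle, 97 mm above the rod's lower end. The handle is a flat bar 50 mm long (along the extractor's x, parallel to the cross-bar), 14 mm wide (along y), 30 mm high (82 to 112 mm above the lower end)
- rack: Grey tool rack, fixed: 70 (its x) by 140 (its y) by 45 mm high; origin at the centre of its underside. Two slots 28 mm (along x) by 11 mm at its y = +35 and -35 mm, one for the extractor and one for the stirring rod, either way round. Rack and tray may change sides of the bench.
- lid: Black cover lying on the heater's deck over the blind block: a square plate 68 x 68 x 8 mm with a round knob 20 mm in diameter on its centre, from 8 to 50 mm above the underside; about 80 g. Origin at the centre of its underside, z up.
- tray: Low open steel tray, fixed: 150 x 150 mm outside, 20 mm high, walls and floor 5 mm thick (floor top 5 mm above the bench); origin at the centre of its underside.
- tubes: Tube block of aluminium, 56 x 56 x 48 mm, in the other well, with three capped glass test tubes of 16 mm diameter standing up to 47 mm above its top (heater deck plus 45 mm). Origin at the centre of its underside. Must stay in place.
- stirrer: Stirring rod in the other slot of the rack: the same steel rod and collar, but a round black knob 24 mm in diameter on top (84 to 110 mm above its lower end) and a plain end. Origin at the lower end, 20 mm above the bench. Must stay in place.
- beaker: Glass beaker, 68 mm in diameter, 85 mm high; origin at the centre of its underside. Bystander.
- bottle: White plastic bottle with a cap, 64 mm in diameter, 150 mm high; origin at the centre of its underside. Bystander.
- dish: White ceramic dish, 80 mm in diameter, 35 mm high; origin at the centre of its underside. Bystander.
Not all that is in view belongs to the job. There is more than one size of the tray; the one meant has the size given above.

How it is judged:
By the outcome, as a careful person would: the job done as asked, in the order asked, and still so for the second after the job is handed in, with the robot touching nothing.
It also fails if it takes over 72 s, if anything falls off the work surface, if the arm or the gripper's body presses on something with over 40 N, if the wrist force passes 120 N, or if a joint passes its speed limit or range.

ROBOT

A 6-joint arm with a two-finger parallel gripper is mounted at the origin on the work surface. World frame = base frame: x ahead of the robot, y to its left, z up, the work surface at z = 0. Lengths are in mm, angles in rad, forces in N, time in s.
With the tool pointing down it reaches from about 425 to 1125 mm from the base axis. Payload 14.9 kg.
Tool frame: the origin (TCP) lies where the fingers leave the gripper's body, on its centre line; the fingertips stand 78 mm ahead of it and the grasp point (between the pads) lies 60 mm ahead of it; z points along the fingers, y is the direction in which the jaws open and shut (so a half turn about z gives the same grasp; the last joint's range is limited). The gripper opens to 91 mm and grips with 3 to 60 N. Pads are 32 mm wide; open, the fingers measure 118 mm over their backs; the gripper's body (76 mm by 178 mm) begins 60 mm behind the grasp point.
Start: joints at [-1.309, 0.379, 1.734, -0, 1.028, -0.033], TCP at [203.379, -669.817, 292.232] pointing down, gripper open.
Joint ranges: [-2.77, 2.77], [-0.74, 2.19], [0, 2.66], [-1.06, 4.2], [0.31, 2.87], [-3.08, 3.08]. Speed limits (rad/s): [1.89, 1.89, 2.39, 3.14, 3.14, 3.14].

INTERFACE

Orientations are given as [roll, pitch, yaw] about the fixed x, y, z axes, in that order (R = Rz(yaw) Ry(pitch) Rx(roll)).
In Python, from cell import r, vision, job_done, finder gives the robot as it stands.
- The arm moves only by the tool carry_out, never from a script. Its argument "motion" is a list of rows, each a list of 2 entries, a list of its own where there are three numbers: the shift along the tool's x, y, z normalised to -1 to 1, where 1 is 80 cm, then the turn, a rotation vector about the tool's x, y, z normalised to -1 to 1, where 1 is pi rad. A call has 1 to 20 rows; each row shifts and turns the commanded pose from where the row before left it, along the tool's axes as they then stand; what a row does not reach is not made up. A row lasts 1/10 s, in which the tool goes at most 50 mm and 8.59 degrees, less where a joint would pass 70% of its speed; a pose out of reach is approached as far as the arm can. A call with a number of a shift or a turn outside -1 to 1 is refused whole. A call with a gripper value outside its range is refused whole. "fingers" is the opening, from -1 (shut) to 1 (fully open), set as the call begins (left out, the last holds). The fingers move at their own pace and stop on an object; the grip force is fixed at half the most. Time passes only in rows, so rows that do not move let the fingers close. It gives the time, the measured TCP pose, the force and the opening at its end, in the units of the state.
- r.observe(): the state, without advancing time (a new reading comes with each control period).
- vision.grab_frame(name): name is "scene" or "top"; returns (picture, depth): 420x560x3 uint8, red, green, blue; 420x560 float32, mm along the optical axis (not along the pixel's ray), 0 where there is no reading.
- vision.camera_info(name): a dict with "vertical_fov" (degrees; the focal length in pixels is half the picture's height over the tangent of half this angle, whatever the lens; pixels are square), "cx", "cy" (the principal point, pixels), "D" ([k1, k2, p1, p2, k3] as OpenCV has them; the pictures are not rectified), "xyz" and "rotation" of the camera in the world. Camera axes: x right, y down, z forward; pixel columns grow to the right and rows downward; lengths in mm; the calibration is good to about 2 mm. A picture is of the moment at which its call begins. camera_info takes no time and is no camera call.
- job_done(): hands the job in, once; it reports no verdict.
Trained networks look in the newest picture that a camera, given by its name, has taken for a name from the list of things; names that differ only in an ending like _2 or _b are one class to them, and where a whole thing is asked for, a point or a joint stands for the part that bears it (a point fixed in the world has none). Each returns a list of dicts, best first, with "conf" (0 to 1); they miss things now and then, are a little off and sometimes report something else, mostly with a low value. They report only what shows in the picture. A call takes as long as a camera call. They do not tell look-alikes from the thing itself.
- finder.find_in(camera, thing): "extent" ([left, top, right, bottom] as shares, 0 to 1, of the picture: columns of its width, rows of its height, round what is visible of it).
- finder.silhouettes(camera, thing): "region" (420x560 bool, what is visible of it) and "extent" ([left, top, right, bottom] as shares, 0 to 1, of the picture: columns of its width, rows of its height, round what is visible of it).
- finder.landmark_of(camera, thing): "point" ([column, row] as shares, 0 to 1, of the picture: columns of its width, rows of its height: a listed point, or the origin of a listed thing).
The state is a dict: "t": time; "joints": joint angles; "dq": joint speeds; "effort": joint torques, N m; "tcp_pos": TCP position; "eef_rot": TCP orientation; "ft_force": force on the tool from outside, world axes, zero at the start; "moment": the same for the moment, N m; "grip_width": opening from 0.0 (shut) to 1.0 (fully open).
Only numpy, scipy, OpenCV 4.12 (cv2) and the standard library are available. Lean on these libraries where they do the work, as an engineer would, in place of code of your own. Each camera call takes 0.05 s, during which the arm holds its last target. There are 200 camera calls.

## Working session

There is one attempt and no reset: what is moved stays moved. The work goes in short steps, Python scripts to look and compute and a tool call to move; the robot and the scene stay as the last step left them, time stands still between calls to the robot, and variables do not carry over. Pictures are saved under pics/ and viewed, about 8 in all and at most 12, crops included, and the job is handed in when it is done.

Besides the shell and the picture viewer there is one more tool, called after "Emit:" as name([rows], argument=value, ...), one row to a line, values as JSON. carry_out: Moves the arm, as the interface text tells. Scaled input: -1 to 1 covers 80 cm each way for a shift and pi rad each way for a turn. Its arguments: {"type":"object","properties":{"motion":{"type":"array"},"fingers":{"type":"number"}},"required":["motion"]}

```bash
ls; mkdir -p pics; cat > h.py <<'E'
import numpy as np,cv2
from cell import r,vision,job_done,finder
def cam(n):
    c=vision.camera_info(n);f=210/np.tan(np.radians(c["vertical_fov"])/2)
    K=np.array([[f,0,c["cx"]],[0,f,c["cy"]],[0,0,1]])
    R=np.array(c["rotation"],float)
    if R.shape!=(3,3):
        from scipy.spatial.transform import Rotation as Ro
        R=Ro.from_euler('xyz',R).as_matrix()
    return K,np.array(c["D"],float),R,np.array(c["xyz"],float)
def cloud(n,d):
    K,D,R,t=cam(n);v,u=np.mgrid[0:420,0:560]
    p=cv2.undistortPoints(np.stack([u,v],-1).reshape(-1,1,2).astype(float),K,D).reshape(420,560,2)
    P=np.dstack([p*d[...,None],d])@R.T+t
    P[d==0]=np.nan
    return P
def ray(n,px,z):
    K,D,R,t=cam(n);p=cv2.undistortPoints(np.array([[px]],float),K,D).ravel()
    w=R@np.array([p[0],p[1],1]);return t+w*(z-t[2])/w[2]
def proj(n,X):
    K,D,R,t=cam(n);Rt=R.T
    return cv2.projectPoints(np.atleast_2d(np.array(X,float)),cv2.Rodrigues(Rt)[0],-Rt@t,K,D)[0].reshape(-1,2)
E
python3 - <<'E'
from h import *
print(r.observe());
for n in ("scene","top"):
    print(vision.camera_info(n))
    im,d=vision.grab_frame(n);np.savez(f"{n}0.npz",im=im,d=d)
    cv2.imwrite(f"pics/{n}0.png",im[...,::-1])
    for th in ("heater","lid","extractor","extractor_grip","rack","tray","tubes","stirrer","beaker","bottle","dish"):
        print(n,th,[(round(q["conf"],2),(np.array(q["extent"])*[560,420,560,420]).round().tolist()) for q in finder.find_in(n,th)[:3]])
E
```

```text
pics
{'t': 0.0, 'joints': array([-1.30934192e+00,  3.79424613e-01,  1.73480442e+00,  1.25696381e-05,
        1.02849306e+00, -3.33101012e-02]), 'dq': array([ 5.92250633e-05, -2.03264441e-03,  4.53968727e-04, -2.30383843e-06,
       -4.08703221e-04,  1.06809318e-04]), 'effort': array([-2.69134573e-03, -7.63719821e+01, -4.34364867e+01,  6.50121295e-02,
        4.24323196e-02, -9.47686635e-05]), 'tcp_pos': array([ 203.26613786, -669.49943472,  291.5652725 ]), 'eef_rot': array([-3.14046420e+00, -4.83676291e-05,  2.94757987e-01]), 'ft_force': array([-0.25635008, -0.34877188, -0.09576772]), 'moment': array([-0.01068867,  0.01509439,  0.00245372]), 'grip_width': 0.9992531519417107}
{'vertical_fov': 45.07583371928982, 'cx': 288.0317689325882, 'cy': 207.1453887848964, 'D': array([-0.07397372,  0.        ,  0.        ,  0.        ,  0.        ]), 'xyz': array([1212.9318694 , -379.74321086, 1267.76460822]), 'rotation': array([-2.50542527, -0.0150149 ,  1.14057177])}
scene heater [(0.78, [273.0, 221.0, 374.0, 297.0])]
scene lid [(0.95, [329.0, 236.0, 353.0, 261.0]), (0.54, [393.0, 167.0, 404.0, 
[... 953 characters left out ...]
.0, 163.0])]
top lid [(0.94, [220.0, 130.0, 249.0, 163.0]), (0.65, [112.0, 199.0, 135.0, 221.0])]
top extractor [(0.57, [110.0, 198.0, 137.0, 219.0])]
top extractor_grip [(0.68, [110.0, 199.0, 135.0, 219.0]), (0.18, [216.0, 231.0, 249.0, 258.0])]
top rack [(0.91, [120.0, 195.0, 173.0, 246.0]), (0.51, [262.0, 150.0, 284.0, 177.0])]
top tray [(0.7, [400.0, 108.0, 441.0, 153.0]), (0.66, [353.0, 257.0, 450.0, 350.0]), (0.64, [359.0, 171.0, 423.0, 236.0])]
top tubes [(0.78, [261.0, 147.0, 286.0, 177.0])]
top stirrer [(0.7, [138.0, 218.0, 154.0, 230.0])]
top beaker [(0.7, [344.0, 97.0, 373.0, 125.0])]
top bottle [(0.64, [127.0, 129.0, 162.0, 163.0])]
top dish [(0.82, [218.0, 233.0, 250.0, 258.0])]
```

View pics/top0.png

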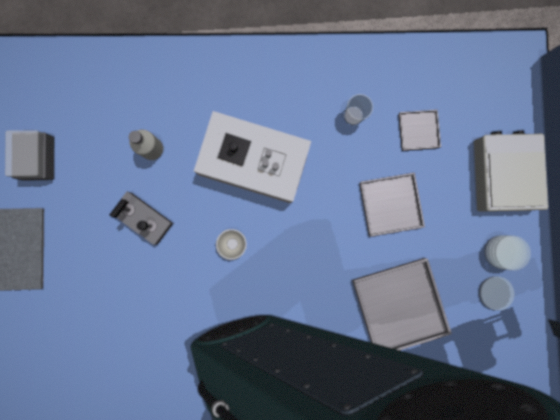

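View pics/scene0.png

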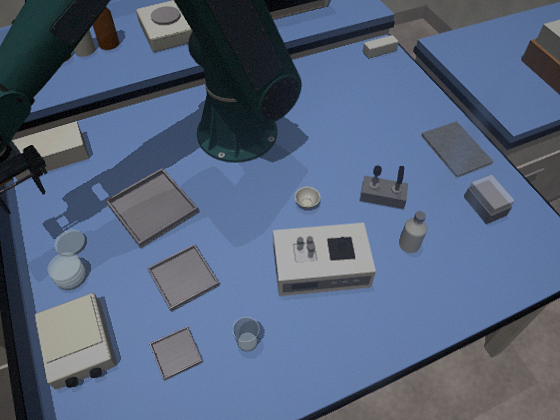

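The top view shows the heater at (252,157), with the black lid at (234,149) and the tubes at (271,161). The rack is at (143,218): the T-handle at (122,208), the stirrer knob at (143,225). There are three trays, at (419,130), (391,205) and (401,303). I'll measure them all.

```bash
cat > m.py <<'E'
from h import *
for n in ("top","scene"):
    z=np.load(f"{n}0.npz");im,d=z["im"],z["d"];P=cloud(n,d);Z=P[...,2]
    def rect(box,lo,hi,name,extra=None):
        l,t,rr,b=box;m=np.zeros(Z.shape,bool);m[t:b,l:rr]=1;m&=(Z>lo)&(Z<hi)
        if extra is not None:m&=extra
        k,lab,st,_=cv2.connectedComponentsWithStats(m.astype(np.uint8))
        if k<2: print(n,name,"none");return
        i=1+np.argmax(st[1:,4]);q=P[lab==i]
        (c,s,a)=cv2.minAreaRect(q[:,:2].astype(np.float32))
        print(n,name,len(q),"c",np.round(c,1),"size",np.round(s,1),"ang",round(a,1),"z",np.round(np.percentile(q[:,2],[5,50,95]),1),"mean",q[:,:2].mean(0).round(1))
    dark=im.max(2)<70
    if n=="top": B=dict(heater=(180,100,320,210),lid=(210,120,260,172),rack=(105,185,180,250),ext=(105,190,138,225),stir=(132,212,160,235),trayS=(390,100,450,160),trayM=(350,165,430,245),trayL=(345,250,455,355),bottle=(120,120,170,170),dish=(210,225,255,262),beaker=(335,85,380,135))
    else: B=dict(heater=(265,215,385,300),lid=(322,230,360,265),rack=(355,170,415,212),ext=(388,160,410,195),stir=(366,160,386,190),trayS=(145,322,210,385),trayM=(140,240,225,315),trayL=(100,160,205,250),bottle=(395,205,430,255),dish=(285,183,325,212),beaker=(228,312,262,355))
    rect(B["heater"],82,105,"heater");rect(B["lid"],90,110,"lid",dark);rect(B["lid"],125,160,"knob")
    rect(B["rack"],38,52,"rack");rect(B["ext"],115,145,"ext");rect(B["stir"],112,145,"stir")
    for t in ("trayS","trayM","trayL"): rect(B[t],3,30,t)
    rect(B["bottle"],20,170,"bottle");rect(B["dish"],10,45,"dish");rect(B["beaker"],10,100,"beaker")
im=cv2.imread("pics/top0.png");a=cv2.resize(im[100:260,100:320],None,fx=3,fy=3,interpolation=2);cv2.imwrite("pics/crop0.png",a)
E
python3 m.py
```

```text
top heater 6331 c [600.   24.7] size [262.8 161. ] ang 71.7 z [87.1 90.6 98.4] mean [599.4  25.1]
top lid 508 c [614.8  70.1] size [59.7 61.4] ang 71.0 z [ 95.   98.3 101.7] mean [613.8  70.3]
top knob 61 c [615.5  68.9] size [19.7 17.5] ang 80.5 z [131.1 139.5 143. ] mean [615.2  68.2]
top rack 1161 c [452.3 319.7] size [140.1  70.4] ang 52.5 z [42.1 45.7 50.2] mean [449.7 311.3]
top ext 166 c [473.7 346.5] size [15.  49.4] ang 53.0 z [118.  131.2 135. ] mean [473.1 344.8]
top stir 93 c [432.  290.9] size [21.9 22.7] ang 6.3 z [115.8 129.  132.8] mean [431.1 289.6]
top trayS 1076 c [ 677.7 -433.6] size [110.5 114.1] ang 1.1 z [ 3.3  5.5 15.6] mean [ 677.4 -432.7]
top trayM 2923 c [ 471.4 -348.1] size [166.3 173.6] ang 7.0 z [ 3.5  6.3 20.8] mean [ 474.5 -348.3]
top trayL 6116 c [ 196.6 -358.6] size [236.7 236.5] ang 16.6 z [ 4.4  8.1 27.5] mean [ 202.6 -363.6]
top bottle 727 c [637.3 296.4] size [58.1 62.4] ang 55.3 z [ 33.9 102.7 151.4] mean [632.1 288.7]
top dish 565 c [378.6  85.7] size [76.3 75.8] ang 88.8 z [11.  22.7 37.1] mean [377.6  87.6]
top beaker 530 c [ 721.7 -252.2] si
[... 550 characters left out ...]

scene stir 64 c [433.  289.6] size [24.  24.2] ang 17.3 z [114.2 127.4 133.2] mean [435.5 287.9]
scene trayS 1127 c [ 677.8 -430.9] size [124.2 115.5] ang 6.4 z [ 3.3  5.9 15.3] mean [ 678.6 -431.4]
scene trayM 2454 c [ 464.2 -344.4] size [191.  173.6] ang 9.3 z [ 3.5  7.  20.9] mean [ 474.7 -345.2]
scene trayL 3603 c [ 189.6 -356.3] size [262.3 230.3] ang 17.5 z [ 3.8  8.  27. ] mean [ 202.8 -359.1]
scene bottle 710 c [646.3 294. ] size [63.7 52.4] ang 40.5 z [ 27.5  95.8 149.8] mean [652.2 287. ]
scene dish 336 c [380.8  88.5] size [77.  79.7] ang 44.9 z [11.4 25.7 36.8] mean [372.7  92.2]
scene beaker 615 c [ 723.8 -250.5] size [66.4 68.2] ang 28.8 z [16.8 56.6 85.8] mean [ 720.1 -250.2]
```

View pics/crop0.png

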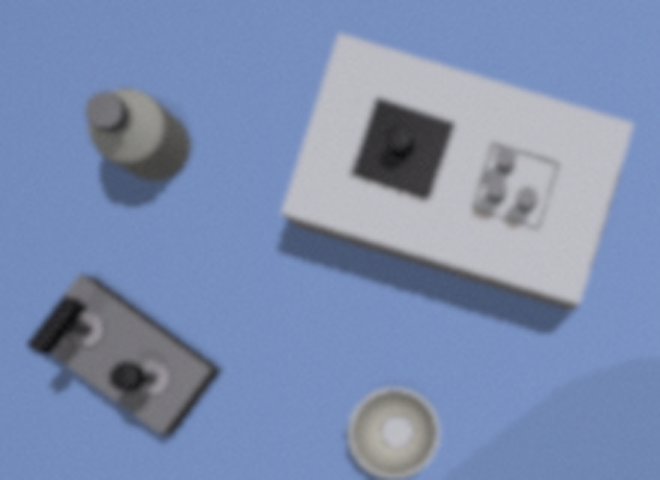

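The lid is the black plate in crop at (402,148), and the extractor is the T handle at (57,325). The round knob at (130,377) is the stirrer. Of the three trays (outside about 100, 150 and 220 mm), the middle one, top px (391,205), matches 150 mm. I'll move above the lid.

```bash
cat >> h.py <<'E'
from scipy.spatial.transform import Rotation as Ro
def goto(x,y,z,yaw=None):
    """tool-frame shift (mm, norm) after turning to yaw(deg)"""
    s=r.observe();R=Ro.from_euler('xyz',s["eef_rot"]);cy=np.degrees(s["eef_rot"][2])
    yaw=cy if yaw is None else yaw
    print("t",round(s["t"],2),"tcp",s["tcp_pos"].round(1),"rot deg",np.degrees(s["eef_rot"]).round(2),"F",s["ft_force"].round(1),"w",round(s["grip_width"]*91,1))
    dy=(yaw-cy+180)%360-180
    d=Ro.from_euler('xyz',[180,0,yaw],degrees=True).inv().apply(np.array([x,y,z])-s["tcp_pos"])
    print("turn total(norm,tool z)",round(-dy/180,4),"shift mm",d.round(1),"norm",(d/800).round(4))
E
python3 -c "
from h import *
goto(617,69,292,71.7)"
```

```text
t 1.2 tcp [ 203.4 -669.8  292.2] rot deg [-180.      0.     16.89] F [ 1.6  1.  -0.4] w 91.0
turn total(norm,tool z) -0.3045 shift mm [8.313e+02 1.607e+02 2.000e-01] norm [1.0392e+00 2.0090e-01 3.0000e-04]
```

Emit:
carry_out([
  [[0,0,0],[0,0,-0.0435]],
  [[0,0,0],[0,0,-0.0435]],
  [[0,0,0],[0,0,-0.0435]],
  [[0,0,0],[0,0,-0.0435]],
  [[0,0,0],[0,0,-0.0435]],
  [[0,0,0],[0,0,-0.0435]],
  [[0,0,0],[0,0,-0.0435]],
])

```text
t: 1.9
tcp_pos: [203.4, -669.8, 292.2]
eef_rot: [3.142, 0.0, 1.257]
ft_force: [-0.8, -0.3, -0.1]
grip_width: 1.001
```

Emit:
carry_out([
  [[0.0495,0.0096,0],[0,0,0]],
  [[0.0495,0.0096,0],[0,0,0]],
  [[0.0495,0.0096,0],[0,0,0]],
  [[0.0495,0.0096,0],[0,0,0]],
  [[0.0495,0.0096,0],[0,0,0]],
  [[0.0495,0.0096,0],[0,0,0]],
  [[0.0495,0.0096,0],[0,0,0]],
  [[0.0495,0.0096,0],[0,0,0]],
  [[0.0495,0.0096,0],[0,0,0]],
  [[0.0495,0.0096,0],[0,0,0]],
  [[0.0495,0.0096,0],[0,0,0]],
  [[0.0495,0.0096,0],[0,0,0]],
  [[0.0495,0.0096,0],[0,0,0]],
  [[0.0495,0.0096,0],[0,0,0]],
  [[0.0495,0.0096,0],[0,0,0]],
  [[0.0495,0.0096,0],[0,0,0]],
  [[0.0495,0.0096,0],[0,0,0]],
  [[0.0495,0.0096,0],[0,0,0]],
  [[0.0495,0.0096,0],[0,0,0]],
  [[0.0495,0.0096,0],[0,0,0]],
])

```text
t: 3.9
tcp_pos: [598.5, 35.6, 292.4]
eef_rot: [3.141, -0.0, 1.252]
ft_force: [0.4, -1.1, 0.3]
grip_width: 1.001
```

```bash
python3 -c "
from h import *
goto(617,69,182,71.7)
im,d=vision.grab_frame('scene');cv2.imwrite('pics/s1.png',im[...,::-1])"
```

```text
t 3.9 tcp [598.5  35.6 292.4] rot deg [ 1.7998e+02 -1.0000e-02  7.1710e+01] F [ 0.4 -1.1  0.3] w 91.1
turn total(norm,tool z) 0.0001 shift mm [ 37.5   7.  110.4] norm [0.0469 0.0088 0.138 ]
```

Emit:
carry_out([
  [[0.047,0.0088,0],[0,0,0]],
  [[0,0,0.04],[0,0,0]],
  [[0,0,0.04],[0,0,0]],
  [[0,0,0.03],[0,0,0]],
  [[0,0,0.018],[0,0,0]],
  [[0,0,0.01],[0,0,0]],
  [[0,0,0],[0,0,0]],
])

```text
t: 4.65
tcp_pos: [616.3, 67.3, 181.5]
eef_rot: [-3.141, 0.0, 1.251]
ft_force: [0.3, -0.3, -0.3]
grip_width: 0.998
```

Emit:
carry_out([
  [[0,0,0],[0,0,0]],
  [[0,0,0],[0,0,0]],
  [[0,0,0],[0,0,0]],
  [[0,0,0],[0,0,0]],
  [[0,0,0],[0,0,0]],
  [[0,0,0],[0,0,0]],
  [[0,0,0],[0,0,0]],
  [[0,0,0],[0,0,0]],
], fingers=-1)

```text
t: 5.45
tcp_pos: [616.4, 67.4, 181.8]
eef_rot: [-3.142, 0.0, 1.251]
ft_force: [-0.2, -0.4, 0.3]
grip_width: 0.326
```

Emit:
carry_out([
  [[0,0,0],[0,0,0]],
  [[0,0,0],[0,0,0]],
  [[0,0,0],[0,0,0]],
  [[0,0,0],[0,0,0]],
])

```text
t: 5.85
tcp_pos: [616.3, 67.4, 181.8]
eef_rot: [-3.142, 0.0, 1.251]
ft_force: [-0.0, 0.4, -0.2]
grip_width: 0.212
```

Emit:
carry_out([
  [[0,0,-0.01],[0,0,0]],
  [[0,0,-0.03],[0,0,0]],
  [[0,0,-0.05],[0,0,0]],
  [[0,0,-0.05],[0,0,0]],
])

```text
t: 6.25
tcp_pos: [616.0, 67.4, 295.3]
eef_rot: [-3.141, 0.0, 1.251]
ft_force: [-0.1, -0.2, -0.8]
grip_width: 0.214
```

```bash
python3 -c "
from h import *
goto(570,-185,185,71.7)
"
```

```text
t 6.25 tcp [616.   67.4 295.3] rot deg [-1.7995e+02  2.0000e-02  7.1700e+01] F [-0.1 -0.2 -0.8] w 19.5
turn total(norm,tool z) 0.0 shift mm [-254.    35.6  110.3] norm [-0.3175  0.0445  0.1378]
```

Emit:
carry_out([
  [[-0.0397,0.0056,0],[0,0,0]],
  [[-0.0397,0.0056,0],[0,0,0]],
  [[-0.0397,0.0056,0],[0,0,0]],
  [[-0.0397,0.0056,0],[0,0,0]],
  [[-0.0397,0.0056,0],[0,0,0]],
  [[-0.0397,0.0056,0],[0,0,0]],
  [[-0.0397,0.0056,0],[0,0,0]],
  [[-0.0397,0.0056,0],[0,0,0]],
  [[0,0,0.045],[0,0,0]],
  [[0,0,0.045],[0,0,0]],
  [[0,0,0.045],[0,0,0]],
  [[0,0,0.045],[0,0,0]],
  [[0,0,0.04],[0,0,0]],
  [[0,0,0.02],[0,0,0]],
  [[0,0,0.008],[0,0,0]],
  [[0,0,0.003],[0,0,0]],
  [[0,0,0.002],[0,0,0]],
  [[0,0,0],[0,0,0]],
])

```text
t: 8.05
tcp_pos: [571.2, -185.3, 92.5]
eef_rot: [3.14, 0.0, 1.251]
ft_force: [-0.5, 0.3, -1.6]
grip_width: 0.215
```

Emit:
carry_out([
  [[0,0,0.001],[0,0,0]],
  [[0,0,0],[0,0,0]],
])

```text
t: 8.25
tcp_pos: [571.2, -185.3, 91.8]
eef_rot: [3.14, 0.0, 1.251]
ft_force: [-1.4, 0.1, 7.6]
grip_width: 0.213
```

Emit:
carry_out([
  [[0,0,0],[0,0,0]],
  [[0,0,0],[0,0,0]],
  [[0,0,0],[0,0,0]],
  [[0,0,-0.03],[0,0,0]],
  [[0,0,-0.05],[0,0,0]],
  [[0,0,-0.06],[0,0,0]],
  [[0,0,-0.06],[0,0,0]],
  [[0,0,-0.06],[0,0,0]],
], fingers=0)

```text
t: 9.05
tcp_pos: [570.2, -184.9, 300.6]
eef_rot: [-3.141, -0.0, 1.251]
ft_force: [0.1, -0.4, -0.0]
grip_width: 0.5
```

```bash
python3 - <<'E'
from h import *
goto(474.7,346.1,299,143)
for n,z in (("top",90),("scene",90)):
    im,d=vision.grab_frame(n);np.savez(f"{n}2.npz",im=im,d=d)
    u,v=proj(n,[616,71,88])[0].round().astype(int)
    w=cv2.resize(im[v-32:v+33,u-32:u+33,::-1],(400,400),interpolation=cv2.INTER_CUBIC);print(n,u,v)
    cv2.imwrite(f"pics/{n}2c.png",w)
cv2.imwrite("pics/c2.png",np.hstack([cv2.imread("pics/top2c.png"),cv2.imread("pics/scene2c.png")]))
E
```

```text
t 9.05 tcp [ 570.2 -184.9  300.6] rot deg [-179.99   -0.     71.7 ] F [ 0.1 -0.4 -0. ] w 45.5
turn total(norm,tool z) -0.3961 shift mm [395.9 366.6   1.6] norm [0.4949 0.4583 0.002 ]
top 234 150
scene 340 249
```

View pics/c2.png

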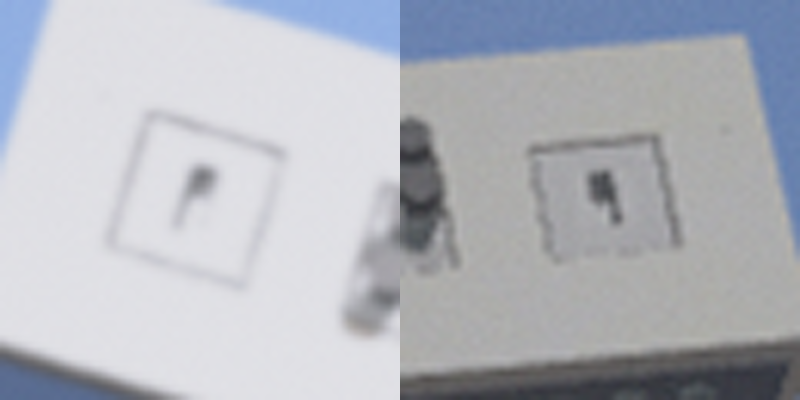

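The crop shows the uncovered well, with the slot at top crop (194,198) and scene crop (206,198). The slot runs parallel to the heater's x axis. Next I'll convert this to world positions and turn towards the rack.

```bash
python3 - <<'E'
from h import *
f=lambda c,o:[(c[0]+.5)*65/400-.5+o[0]-32,(c[1]+.5)*65/400-.5+o[1]-32]
T=(234,150);S=(340,249)
for n,o,W,s in (("top",T,[(147,113),(285,155),(245,288),(110,243)],[(210,168),(178,228),(194,198)]),("scene",S,[(130,150),(258,137),(280,245),(150,262)],[(198,170),(215,225),(206,198)])):
    w=np.array([ray(n,f(c,o),90)[:2] for c in W]);print(n,"well",w.mean(0).round(1),w.round(0).tolist(),"slot",[ray(n,f(c,o),88)[:2].round(1).tolist() for c in s])
z=np.load("top2.npz");P=cloud("top",z["d"])
m=np.zeros((420,560),bool);m[100:210,180:320]=1;m&=(P[...,2]>80)&(P[...,2]<100)
print(cv2.minAreaRect(P[m][:,:2].astype(np.float32)))
z=np.load("scene2.npz");P=cloud("scene",z["d"])
m=np.zeros((420,560),bool);m[215:300,265:385]=1;m&=(P[...,2]>84)&(P[...,2]<97)
print(cv2.minAreaRect(P[m][:,:2].astype(np.float32)))
E
```

```text
top well [614.6  71.2] [[651.0, 91.0], [632.0, 35.0], [578.0, 52.0], [597.0, 107.0]] slot [[628.0, 65.8], [603.5, 79.3], [615.7, 72.5]]
scene well [617.   72.2] [[581.0, 53.0], [598.0, 109.0], [652.0, 91.0], [636.0, 35.0]] slot [[601.8, 77.2], [630.3, 70.5], [616.3, 73.5]]
((600.168701171875, 24.382339477539062), (262.8248596191406, 160.7804412841797), 71.88993835449219)
((601.7508544921875, 24.718597412109375), (258.4949951171875, 165.22198486328125), 71.92220306396484)
```

Emit:
carry_out([
  [[0,0,0],[0,0,-0.044]],
  [[0,0,0],[0,0,-0.044]],
  [[0,0,0],[0,0,-0.044]],
  [[0,0,0],[0,0,-0.044]],
  [[0,0,0],[0,0,-0.044]],
  [[0,0,0],[0,0,-0.044]],
  [[0,0,0],[0,0,-0.044]],
  [[0,0,0],[0,0,-0.044]],
  [[0,0,0],[0,0,-0.044]],
])

```text
t: 10.05
tcp_pos: [570.5, -185.0, 298.1]
eef_rot: [-3.141, -0.001, 2.501]
ft_force: [0.2, -0.9, -0.5]
grip_width: 0.501
```

Emit:
carry_out([
  [[0.0353,0.0327,0],[0,0,0]],
  [[0.0353,0.0327,0],[0,0,0]],
  [[0.0353,0.0327,0],[0,0,0]],
  [[0.0353,0.0327,0],[0,0,0]],
  [[0.0353,0.0327,0],[0,0,0]],
  [[0.0353,0.0327,0],[0,0,0]],
  [[0.0353,0.0327,0],[0,0,0]],
  [[0.0353,0.0327,0],[0,0,0]],
  [[0.0353,0.0327,0],[0,0,0]],
  [[0.0353,0.0327,0],[0,0,0]],
  [[0.0353,0.0327,0],[0,0,0]],
  [[0.0353,0.0327,0],[0,0,0]],
  [[0.0353,0.0327,0],[0,0,0]],
  [[0.035,0.032,0],[0,0,0]],
  [[0,0,0],[0,0,0]],
])

```text
t: 11.55
tcp_pos: [474.5, 348.0, 298.2]
eef_rot: [3.141, -0.0, 2.498]
ft_force: [-1.4, -1.0, 0.2]
grip_width: 0.499
```

```bash
python3 - <<'E'
from h import *
goto(474.7,346.1,177,143)
im,d=vision.grab_frame("scene");np.savez("scene3.npz",im=im,d=d)
cv2.imwrite("pics/s3.png",cv2.resize(im[100:260,320:520,::-1],None,fx=4,fy=3.7,interpolation=2))
E
```

```text
t 11.55 tcp [474.5 348.  298.2] rot deg [ 1.7998e+02 -2.0000e-02  1.4315e+02] F [-1.4 -1.   0.2] w 45.4
turn total(norm,tool z) 0.0008 shift mm [ -1.3  -1.3 121.2] norm [-0.0016 -0.0017  0.1515]
```

Emit:
carry_out([
  [[-0.0016,-0.0017,0],[0,0,0.002]],
  [[0,0,0.045],[0,0,0]],
  [[0,0,0.045],[0,0,0]],
  [[0,0,0.04],[0,0,0]],
  [[0,0,0.015],[0,0,0]],
  [[0,0,0.0065],[0,0,0]],
  [[0,0,0],[0,0,0]],
])

```text
t: 12.3
tcp_pos: [476.0, 342.6, 177.9]
eef_rot: [3.141, 0.0, 2.489]
ft_force: [0.3, 0.9, 0.4]
grip_width: 0.503
```

Emit:
carry_out([
  [[0,0,0],[0,0,0]],
  [[0,0,0],[0,0,0]],
  [[0,0,0],[0,0,0]],
  [[0,0,0],[0,0,0]],
  [[0,0,0],[0,0,0]],
  [[0,0,0],[0,0,0]],
  [[0,0,0],[0,0,0]],
  [[0,0,0],[0,0,0]],
], fingers=-1)

```text
t: 13.1
tcp_pos: [476.0, 343.3, 177.8]
eef_rot: [3.14, 0.0, 2.489]
ft_force: [3.0, 4.4, 1.8]
grip_width: 0.154
```

```bash
python3 -c "
from h import *
print(r.observe()['moment']);goto(616,72.5,300,161.8)
"
```

```text
[ 1.18242997 -0.81906259 -0.04385033]
t 13.1 tcp [476.  343.3 177.8] rot deg [1.7992e+02 2.0000e-02 1.4262e+02] F [3.  4.4 1.8] w 14.0
turn total(norm,tool z) -0.1066 shift mm [-217.6 -213.5 -122.2] norm [-0.272  -0.2669 -0.1527]
```

Emit:
carry_out([
  [[0,0.001,0],[0,0,0]],
  [[0,0,0],[0,0,0]],
  [[0,0,0],[0,0,0]],
  [[0.0034,0.0009,0],[0,0,0]],
  [[0,0,0],[0,0,0]],
  [[0,0,0],[0,0,0]],
], fingers=-0.5)

```text
t: 13.7
tcp_pos: [474.2, 345.8, 177.4]
eef_rot: [-3.141, -0.0, 2.489]
ft_force: [-0.5, -0.4, 0.3]
grip_width: 0.247
```

```bash
python3 -c "
from h import *
goto(474.7,346.1,177,142.6)
"
```

```text
t 13.7 tcp [474.2 345.8 177.4] rot deg [-179.99   -0.    142.63] F [-0.5 -0.4  0.3] w 22.5
turn total(norm,tool z) 0.0002 shift mm [-0.2  0.6  0.4] norm [-0.0003  0.0007  0.0005]
```

Centred now; I'll close and lift straight up.

Emit:
carry_out([
  [[0,0.0005,0],[0,0,0]],
  [[0,0,0],[0,0,0]],
  [[0,0,0],[0,0,0]],
  [[0,0,0],[0,0,0]],
  [[0,0,0],[0,0,0]],
], fingers=-1)

```text
t: 14.2
tcp_pos: [474.5, 346.1, 177.4]
eef_rot: [3.142, -0.0, 2.489]
ft_force: [0.4, 0.5, -0.2]
grip_width: 0.156
```

Emit:
carry_out([
  [[0,0,-0.01],[0,0,0]],
  [[0,0,-0.025],[0,0,0]],
  [[0,0,-0.04],[0,0,0]],
  [[0,0,-0.05],[0,0,0]],
  [[0,0,-0.03],[0,0,0]],
  [[0,0,0],[0,0,-0.0355]],
  [[0,0,0],[0,0,-0.0355]],
  [[0,0,0],[0,0,-0.0355]],
  [[0,0,0],[0,0,0]],
])

```text
t: 15.1
tcp_pos: [474.3, 345.9, 301.8]
eef_rot: [-3.141, -0.0, 2.826]
ft_force: [0.1, -0.1, -1.8]
grip_width: 0.155
```

```bash
python3 -c "
from h import *
goto(616,72.8,240,161.8)
"
```

```text
t 15.1 tcp [474.3 345.9 301.8] rot deg [-1.7999e+02 -1.0000e-02  1.6189e+02] F [ 0.1 -0.1 -1.8] w 14.1
turn total(norm,tool z) 0.0005 shift mm [-219.9 -215.2   61.8] norm [-0.2749 -0.269   0.0773]
```

Emit:
carry_out([
  [[-0.0305,-0.0299,0],[0,0,0]],
  [[-0.0305,-0.0299,0],[0,0,0]],
  [[-0.0305,-0.0299,0],[0,0,0]],
  [[-0.0305,-0.0299,0],[0,0,0]],
  [[-0.0305,-0.0299,0],[0,0,0]],
  [[-0.0305,-0.0299,0],[0,0,0]],
  [[-0.0305,-0.0299,0],[0,0,0]],
  [[-0.0305,-0.0299,0],[0,0,0]],
  [[-0.0305,-0.0299,0],[0,0,0]],
  [[0,0,0.03],[0,0,0]],
  [[0,0,0.02],[0,0,0]],
  [[0,0,0.009],[0,0,0]],
  [[0,0,0],[0,0,0]],
  [[0,0,0],[0,0,0]],
])

```text
t: 16.5
tcp_pos: [615.9, 73.6, 254.7]
eef_rot: [3.141, 0.0, 2.824]
ft_force: [0.1, -0.1, -1.7]
grip_width: 0.151
```

```bash
python3 - <<'E'
from h import *
goto(616,72.8,245.4,161.8)
w=[]
for n in ("scene","top"):
    im,d=vision.grab_frame(n);np.savez(f"{n}4.npz",im=im,d=d)
    u,v=proj(n,[616,72,100])[0].round().astype(int);print(n,u,v)
    w.append(cv2.resize(im[v-32:v+33,u-32:u+33,::-1],(400,400),interpolation=cv2.INTER_CUBIC))
cv2.imwrite("pics/c4.png",np.hstack(w))
E
```

```text
t 16.5 tcp [615.9  73.6 254.7] rot deg [1.7999e+02 1.0000e-02 1.6180e+02] F [ 0.1 -0.1 -1.7] w 13.7
turn total(norm,tool z) 0.0 shift mm [-0.3 -0.7  9.3] norm [-0.0004 -0.0008  0.0116]
scene 341 247
top 233 149
```

View pics/c4.png

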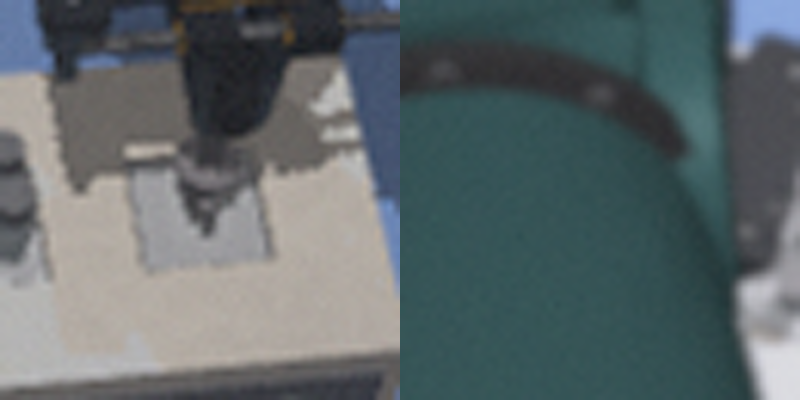

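The scene crop shows the collar at (217,163) above the slot, whose near end is at (207,232). That's in line, so I'll lower gently and watch the force.

Emit:
carry_out([
  [[0,-0.0005,0.006],[0,0,0]],
  [[0,0,0.004],[0,0,0]],
  [[0,0,0.002],[0,0,0]],
  [[0,0,0.002],[0,0,0]],
  [[0,0,0],[0,0,0]],
])

```text
t: 17.1
tcp_pos: [615.6, 72.6, 242.8]
eef_rot: [-3.141, -0.0, 2.824]
ft_force: [0.3, -0.4, -2.1]
grip_width: 0.156
```

```bash
python3 - <<'E'
from h import *
goto(616,73.1,242.4,161.8);print(r.observe()['moment'])
z=np.load("scene4.npz");P=cloud("scene",z["d"])
u0,v0=341-32,247-32
for (x,y) in [(217,163),(217,185),(205,175),(200,205),(207,232)]:
    u,v=int(x*65/400+u0),int(y*65/400+v0);print((x,y),P[v,u].round(1))
print([((proj("scene",[615.9,73.6,zz])[0]-[u0,v0])*400/65).round().tolist() for zz in (97.3,104,122,127)])
E
```

```text
t 17.1 tcp [615.6  72.6 242.8] rot deg [-1.7999e+02 -2.0000e-02  1.6179e+02] F [ 0.3 -0.4 -2.1] w 14.2
turn total(norm,tool z) -0.0001 shift mm [-0.2  0.6  0.4] norm [-0.0002  0.0008  0.0005]
[ 0.07581131 -0.19326207  0.00516831]
(217, 163) [620.6  75.  132.5]
(217, 185) [628.   71.9 125.3]
(205, 175) [620.7  69.6 126.3]
(200, 205) [622.6  68.  104.8]
(207, 232) [620.6  75.5  76. ]
[[199.0, 196.0], [201.0, 188.0], [205.0, 166.0], [206.0, 160.0]]
```

No resistance with the bar 2.6 mm below the block's top, so it is in the slot. Carrying on down.

Emit:
carry_out([
  [[0,0,0.005],[0,0,0]],
  [[0,0,0.005],[0,0,0]],
  [[0,0,0.005],[0,0,0]],
  [[0,0,0.004],[0,0,0]],
  [[0,0,0.004],[0,0,0]],
  [[0,0,0.003],[0,0,0]],
  [[0,0,0],[0,0,0]],
])

```text
t: 17.8
tcp_pos: [615.6, 72.6, 221.8]
eef_rot: [-3.141, -0.0, 2.824]
ft_force: [1.1, -0.7, -1.9]
grip_width: 0.154
```

Emit:
carry_out([
  [[0,0,0.001],[0,0,0]],
  [[0,0,0],[0,0,0.03]],
  [[0,0,0],[0,0,0.03]],
  [[0,0,0],[0,0,0]],
])

```text
t: 18.2
tcp_pos: [615.7, 72.5, 221.5]
eef_rot: [-3.141, 0.0, 2.634]
ft_force: [0.1, -1.8, -2.4]
grip_width: 0.156
```

```bash
python3 -c "
from h import *
goto(616,73.1,221,161.8);print(r.observe()['moment'])"
```

```text
t 18.2 tcp [615.7  72.5 221.5] rot deg [-1.7999e+02  1.0000e-02  1.5091e+02] F [ 0.1 -1.8 -2.4] w 14.2
turn total(norm,tool z) -0.0605 shift mm [-0.1  0.7  0.5] norm [-0.0001  0.0008  0.0006]
[-0.29000001 -0.10652062 -0.01534245]
```

Turning freely (11° with negligible moment). I'll go on to about 86°, then creep to the stop.

Emit:
carry_out([
  [[0,0,0],[0,0,0.035]],
  [[0,0,0],[0,0,0.035]],
  [[0,0,0],[0,0,0.035]],
  [[0,0,0],[0,0,0.035]],
  [[0,0,0],[0,0,0.035]],
  [[0,0,0],[0,0,0.035]],
  [[0,0,0],[0,0,0.035]],
  [[0,0,0],[0,0,0.035]],
  [[0,0,0],[0,0,0.035]],
  [[0,0,0],[0,0,0.035]],
  [[0,0,0],[0,0,0.035]],
  [[0,0,0],[0,0,0.035]],
  [[0,0,0],[0,0,0]],
])

```text
t: 19.5
tcp_pos: [615.5, 72.5, 221.4]
eef_rot: [-3.141, 0.0, 1.317]
ft_force: [-0.7, -1.2, -2.2]
grip_width: 0.155
```

```bash
python3 -c "
from h import *
goto(616,73.1,221,64.3);print(r.observe()['moment'])"
```

```text
t 19.5 tcp [615.5  72.5 221.4] rot deg [-1.7997e+02  2.0000e-02  7.5440e+01] F [-0.7 -1.2 -2.2] w 14.1
turn total(norm,tool z) 0.0619 shift mm [0.7 0.2 0.4] norm [0.0009 0.0002 0.0004]
[-0.35965584  0.13831342  0.02821273]
```

Emit:
carry_out([
  [[0,0,0],[0,0,0.02]],
  [[0,0,0],[0,0,0.02]],
  [[0,0,0],[0,0,0.01]],
  [[0,0,0],[0,0,0]],
  [[0,0,0],[0,0,0]],
])

```text
t: 20.0
tcp_pos: [615.7, 72.5, 221.5]
eef_rot: [3.142, 0.0, 1.163]
ft_force: [-0.5, -3.0, -2.2]
grip_width: 0.153
```

```bash
python3 -c "
from h import *
goto(616,73.1,221,62.8);print(r.observe()['moment'])"
```

```text
t 20.0 tcp [615.7  72.5 221.5] rot deg [1.800e+02 1.000e-02 6.662e+01] F [-0.5 -3.  -2.2] w 13.9
turn total(norm,tool z) 0.0212 shift mm [ 0.6 -0.   0.5] norm [ 0.0008 -0.      0.0006]
[-0.62199745  0.14669232 -0.04408963]
```

Emit:
carry_out([
  [[0,0,0],[0,0,0.01]],
  [[0,0,0],[0,0,0.01]],
  [[0,0,0],[0,0,0]],
  [[0,0,0],[0,0,0]],
])

```text
t: 20.4
tcp_pos: [615.9, 72.5, 221.5]
eef_rot: [3.141, -0.0, 1.098]
ft_force: [1.2, -4.3, -3.0]
grip_width: 0.154
```

```bash
python3 -c "
from h import *
goto(616,73.1,221,62.8);print(r.observe()['moment'])"
```

```text
t 20.4 tcp [615.9  72.5 221.5] rot deg [179.97  -0.    62.94] F [ 1.2 -4.3 -3. ] w 14.0
turn total(norm,tool z) 0.0008 shift mm [ 0.6 -0.2  0.5] norm [ 0.0008 -0.0003  0.0006]
[-1.0356835  -0.38261531  0.06760315]
```

Emit:
carry_out([
  [[0,0,0],[0,0,0.01]],
  [[0,0,0],[0,0,0.008]],
  [[0,0,0],[0,0,0]],
  [[0,0,0],[0,0,0]],
])

```text
t: 20.8
tcp_pos: [615.5, 72.3, 221.5]
eef_rot: [-3.141, 0.001, 1.042]
ft_force: [-3.0, -5.8, 0.9]
grip_width: 0.152
```

```bash
python3 -c "
from h import *
goto(616,73.1,221,62.8);print(r.observe()['moment'])"
```

```text
t 20.8 tcp [615.5  72.3 221.5] rot deg [-1.7998e+02  6.0000e-02  5.9680e+01] F [-3.  -5.8  0.9] w 13.8
turn total(norm,tool z) -0.0173 shift mm [0.9 0.1 0.5] norm [0.0012 0.0001 0.0006]
[-1.47824989  0.46414283  0.2034014 ]
```

The moment is rising against the turn at about 102°, so it's at the stop. Lifting slowly.

Emit:
carry_out([
  [[0,0,-0.002],[0,0,0]],
  [[0,0,-0.003],[0,0,0]],
  [[0,0,-0.005],[0,0,0]],
  [[0,0,-0.005],[0,0,0]],
  [[0,0,0],[0,0,0]],
])

```text
t: 21.3
tcp_pos: [615.3, 72.4, 233.3]
eef_rot: [-3.141, 0.001, 1.041]
ft_force: [-1.8, -5.2, -5.8]
grip_width: 0.155
```

```bash
python3 -c "
from h import *
goto(474,-346,300);print(r.observe()['moment'])"
```

```text
t 21.3 tcp [615.3  72.4 233.3] rot deg [-1.7996e+02  5.0000e-02  5.9630e+01] F [-1.8 -5.2 -5.8] w 14.1
turn total(norm,tool z) -0.0 shift mm [-432.4   89.6  -66.7] norm [-0.5405  0.112  -0.0834]
[-1.46114361  0.38591092  0.21764097]
```

Emit:
carry_out([
  [[-0.001,0,-0.006],[0,0,0]],
  [[0,0,-0.01],[0,0,0]],
  [[0,0,-0.015],[0,0,0]],
  [[0,0,-0.02],[0,0,0]],
  [[0,0,-0.025],[0,0,0]],
  [[0,0,-0.03],[0,0,0]],
  [[0,0,-0.025],[0,0,0]],
  [[0,0,-0.012],[0,0,0]],
  [[0,0,0],[0,0,0]],
  [[0,0,0],[0,0,0]],
])

```text
t: 22.3
tcp_pos: [615.1, 71.9, 347.6]
eef_rot: [-3.141, 0.0, 1.039]
ft_force: [0.5, -0.3, -5.1]
grip_width: 0.152
```

```bash
python3 - <<'E'
from h import *
goto(474,-346,345,72)
im,d=vision.grab_frame("scene")
u,v=proj("scene",[615,72,220])[0].astype(int)
cv2.imwrite("pics/c5.png",cv2.resize(im[v-50:v+70,u-60:u+60,::-1],(600,600),interpolation=2))
# tray M from saved clouds, rim only
for n,b in (("top",(350,165,430,245)),("scene",(140,240,225,315))):
    z=np.load(n+"0.npz");P=cloud(n,z["d"]);m=np.zeros((420,560),bool);m[b[1]:b[3],b[0]:b[2]]=1
    m&=(P[...,2]>13)&(P[...,2]<28);print(n,cv2.minAreaRect(P[m][:,:2].astype(np.float32)))
E
```

```text
t 22.3 tcp [615.1  71.9 347.6] rot deg [-179.98    0.     59.55] F [ 0.5 -0.3 -5.1] w 13.9
turn total(norm,tool z) -0.0692 shift mm [-441.1   -5.     2.6] norm [-0.5513 -0.0063  0.0032]
top ((474.23468017578125, -347.02520751953125), (149.79074096679688, 151.23045349121094), 8.3804931640625)
scene ((432.8968200683594, -351.86737060546875), (240.0865020751953, 152.4208984375), 7.889185905456543)
```

View pics/c5.png

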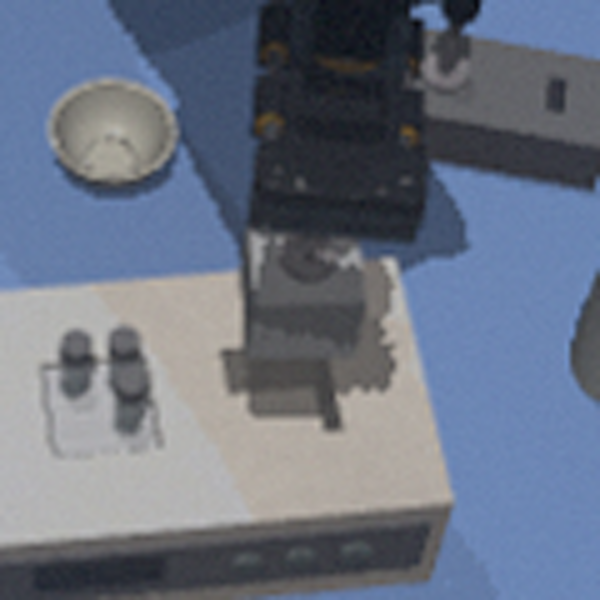

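The crop shows the block hanging upright at (305,310) above its emptied well at (280,390). The tray rim measures 150 x 151 mm, which confirms the right tray. Carrying it over.

Emit:
carry_out([
  [[-0.01,0.002,0],[0,0,0]],
  [[-0.02,0.004,0],[0,0,0]],
  [[-0.03,0.006,0],[0,0,0]],
  [[-0.035,0.0073,0],[0,0,0]],
  [[-0.035,0.0073,0],[0,0,0]],
  [[-0.035,0.0073,0],[0,0,0]],
  [[-0.035,0.0073,0],[0,0,0]],
  [[-0.035,0.0073,0],[0,0,0]],
  [[-0.035,0.0073,0],[0,0,0]],
  [[-0.035,0.0073,0],[0,0,0]],
  [[-0.035,0.0073,0],[0,0,0]],
  [[-0.035,0.0073,0],[0,0,0]],
  [[-0.035,0.0073,0],[0,0,0]],
  [[-0.035,0.0073,0],[0,0,0]],
  [[-0.035,0.0073,0],[0,0,0]],
  [[-0.03,0.0065,0],[0,0,0]],
  [[-0.02,0.004,0],[0,0,0]],
  [[-0.01,0.002,0],[0,0,0]],
  [[0,0,0],[0,0,0]],
  [[0,0,0],[0,0,0]],
])

```text
t: 24.35
tcp_pos: [473.7, -345.5, 347.7]
eef_rot: [-3.141, -0.0, 1.039]
ft_force: [-0.3, -0.5, -4.3]
grip_width: 0.155
```

```bash
python3 - <<'E'
from h import *
goto(474,-347,192)
E
```

```text
t 24.35 tcp [ 473.7 -345.5  347.7] rot deg [-1.7998e+02 -1.0000e-02  5.9560e+01] F [-0.3 -0.5 -4.3] w 14.1
turn total(norm,tool z) -0.0 shift mm [ -1.2   1.  155.7] norm [-0.0015  0.0013  0.1946]
```

Emit:
carry_out([
  [[-0.0015,0.0013,0.01],[0,0,0]],
  [[0,0,0.02],[0,0,0]],
  [[0,0,0.03],[0,0,0]],
  [[0,0,0.035],[0,0,0]],
  [[0,0,0.035],[0,0,0]],
  [[0,0,0.03],[0,0,0]],
  [[0,0,0.02],[0,0,0]],
  [[0,0,0.01],[0,0,0]],
  [[0,0,0.005],[0,0,0]],
  [[0,0,0],[0,0,0]],
  [[0,0,0.0015],[0,0,0]],
  [[0,0,0.0015],[0,0,0]],
  [[0,0,0.0015],[0,0,0]],
  [[0,0,0],[0,0,0]],
])

```text
t: 25.75
tcp_pos: [474.0, -347.5, 188.4]
eef_rot: [3.141, 0.0, 1.039]
ft_force: [-0.0, 1.1, -5.2]
grip_width: 0.151
```

```bash
python3 - <<'E'
from h import *
goto(474,-347,186.2)
E
```

```text
t 25.75 tcp [ 474.  -347.5  188.4] rot deg [179.99   0.    59.55] F [-0.   1.1 -5.2] w 13.7
turn total(norm,tool z) -0.0 shift mm [ 0.5 -0.3  2.2] norm [ 0.0006 -0.0004  0.0027]
```

Emit:
carry_out([
  [[0,0,0.0007],[0,0,0]],
  [[0,0,0.0007],[0,0,0]],
  [[0,0,0.0007],[0,0,0]],
  [[0,0,0],[0,0,0]],
  [[0,0,0],[0,0,0]],
])

```text
t: 26.25
tcp_pos: [474.1, -347.6, 186.7]
eef_rot: [3.141, 0.0, 1.039]
ft_force: [0.5, -0.2, -1.8]
grip_width: 0.154
```

Emit:
carry_out([
  [[0,0,0.0007],[0,0,0]],
  [[0,0,0.0007],[0,0,0]],
  [[0,0,0],[0,0,0]],
  [[0,0,0],[0,0,0]],
])

```text
t: 26.65
tcp_pos: [474.0, -347.6, 185.5]
eef_rot: [3.141, 0.0, 1.039]
ft_force: [0.7, -0.3, -0.9]
grip_width: 0.153
```

Emit:
carry_out([
  [[0,0,0.0004],[0,0,0]],
  [[0,0,0],[0,0,0]],
  [[0,0,0],[0,0,0]],
])

```text
t: 26.95
tcp_pos: [474.1, -347.6, 185.4]
eef_rot: [3.141, 0.0, 1.039]
ft_force: [-2.1, 1.2, 5.8]
grip_width: 0.153
```

Emit:
carry_out([
  [[0,0,0],[0,0,0]],
  [[0,0,0],[0,0,0]],
  [[0,0,0],[0,0,0]],
  [[0,0,0],[0,0,0]],
], fingers=0.2)

```text
t: 27.35
tcp_pos: [474.0, -347.5, 185.0]
eef_rot: [-3.142, -0.0, 1.039]
ft_force: [0.6, -0.5, -0.1]
grip_width: 0.47
```

Emit:
carry_out([
  [[0,0,-0.01],[0,0,0]],
  [[0,0,-0.02],[0,0,0]],
  [[0,0,-0.03],[0,0,0]],
  [[0,0,-0.05],[0,0,0]],
  [[0,0,-0.05],[0,0,0]],
  [[0,0,-0.05],[0,0,0]],
  [[-0.03,0.05,0],[0,0,0]],
  [[-0.03,0.05,0],[0,0,0]],
  [[-0.03,0.05,0],[0,0,0]],
  [[-0.03,0.05,0],[0,0,0]],
  [[0,0,0],[0,0,0]],
])

```text
t: 28.45
tcp_pos: [564.6, -515.0, 353.9]
eef_rot: [3.14, 0.001, 1.038]
ft_force: [-1.2, 0.8, -0.6]
grip_width: 0.6
```

```bash
python3 - <<'E'
from h import *
goto(474,-347,300)
for n in ("scene","top"):
    im,d=vision.grab_frame(n);np.savez(f"{n}6.npz",im=im,d=d)
    if n=="scene": cv2.imwrite("pics/s6.png",cv2.resize(im[120:400,80:440,::-1],(780,600),interpolation=2))
    P=cloud(n,d);u,v=proj(n,[474,-347,60])[0].astype(int);m=np.zeros((420,560),bool);m[v-40:v+40,u-40:u+40]=1
    q=P[m&(P[...,2]>40)&(P[...,2]<62)];print(n,"blocktop",len(q),[np.round(x,1) for x in cv2.minAreaRect(q[:,:2].astype(np.float32))],np.median(q[:,2]).round(1) if len(q) else 0)
    q=P[m&(P[...,2]>105)&(P[...,2]<160)&(np.hypot(P[...,0]-474,P[...,1]+347)<50)];print("handle",len(q),q.mean(0).round(1) if len(q) else 0)
E
```

```text
t 28.45 tcp [ 564.6 -515.   353.9] rot deg [1.799e+02 4.000e-02 5.947e+01] F [-1.2  0.8 -0.6] w 54.6
turn total(norm,tool z) -0.0 shift mm [  98.7 -163.4   53.9] norm [ 0.1234 -0.2043  0.0674]
scene blocktop 391 [array([ 474.5, -345.5]), array([58.3, 61.4]), np.float64(66.4)] 53.8
handle 185 [ 478.7 -345.8  132.9]
top blocktop 365 [array([ 473.9, -346.9]), array([56.8, 56.8]), np.float64(65.2)] 53.5
handle 169 [ 473.8 -343.7  135.7]
```

View pics/s6.png

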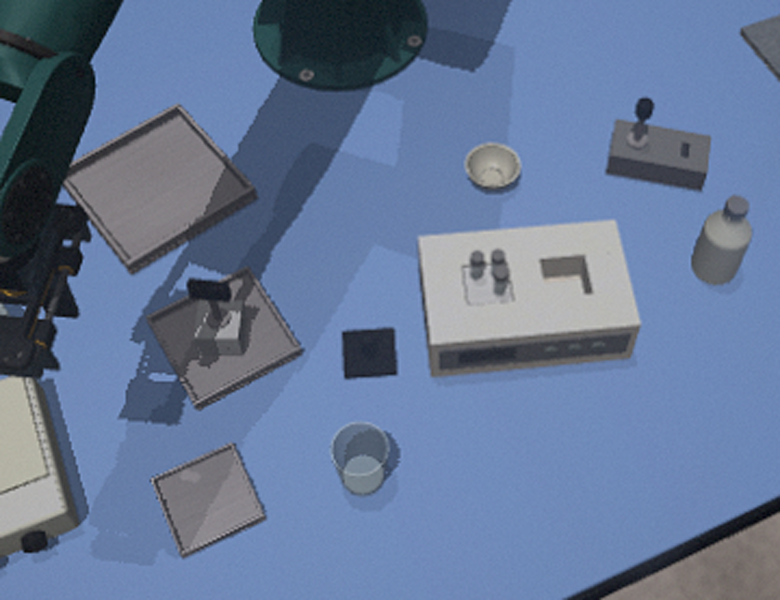

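The block stands in the tray at (218,330) with the extractor upright. The lid is on the bench at (370,352), and the stirrer, tubes, beaker, bottle and dish are in place. Handing in.

```bash
python3 -c "
from h import *
print(job_done(), r.observe()['t'])"
```

```text
the job is handed in; nothing more can be done
the job is handed in; nothing more can be done
```

The job is done and handed in at about 28.5 s of the 72 s allowed. I put the cover on the bench and took the T-handled extractor from the rack. I dropped its cross-bar into the slot, turned it about 102° clockwise to the stop, and drew the block straight up. The block now stands on the floor of the 150 mm tray with the extractor still in it.

**Last checks:**
- **Block:** both cameras put its top level at about 53.5 mm, as expected for a block standing on the tray floor. Its centre is within 2 mm of the tray's.
- **Extractor:** it is upright in the block, and the gripper is open and clear of it.
- **Other things:** in the last picture the tubes, stirring rod, beaker, bottle and dish look untouched.
- **Forces:** the largest force in any reading was about 8 N, when the cover met the bench.

**Disagreements:**
- **Turn angle:** it read about 102° against the stated stops at 95 to 100°. I put this down to play of the block in its well.
- **Tray from the scene camera:** my last rim fit from that camera was spoiled, giving 240 x 152 mm, so I used the top camera's 150 x 151 mm.
- **Extractor grip:** my first grip was about 3 mm off-centre along the handle. I opened, centred and gripped again before lifting.

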